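Make up two board kits

TASK

Make up the parts kits for the two boards from the stock standing in the middle of the mat: the yellow transformer, the blue capacitor and the orange relay go into the tray with the blue board; the black capacitor and the black heat sink go into the tray with the red board. Set each part down gently, not dropped, so that it stands upright on the floor of a pocket of its own (any of the three pockets beside the board). Leave the copper choke and the white relay, which are spares, standing where they are.

Things in the scene. Friction and masses are not known exactly. Their poses are not given: they have to be found in the camera images.
- transformer_mid (a point): Ferrite transformer with yellow-taped winding, dark grey core over it and black foot; stands upright on the mat, 36 mm along x, 42 mm along y, 42 mm high, 110 g. Gripped along x the fingers meet the yellow winding (30 mm wide along y, from 8 to 38 mm up). The point is the centre of the part, half-way up; z is up, x and y as given.
- cap_blue_mid (a point): Large can capacitor in a bright blue sleeve with a pale stripe and bare aluminium top; upright cylinder, 35 mm diameter, 45 mm high, 60 g. The point is the centre of the part, half-way up; z is up, x and y as given.
- relay_orange_mid (a point): Power relay, orange upright box with a thin black foot, 25 mm along x, 32 mm along y, 42 mm high, 45 g. The point is the centre of the part, half-way up; z is up, x and y as given.
- cap_black_mid (a point): Large can capacitor in a black sleeve with a pale stripe and bare aluminium top; upright cylinder, 35 mm diameter, 45 mm high, 60 g. The point is the centre of the part, half-way up; z is up, x and y as given.
- heatsink_mid (a point): Black finned aluminium heat sink; seven upright fins, which run along x; 30 mm along x, 46 mm along y, 42 mm high, 60 g. Flat enough to grip either way. The point is the centre of the part, half-way up; z is up, x and y as given.
- choke_mid (a point): Spare, to be left alone: copper-wound ring choke standing on edge on a black foot, 24 mm along x, 44 mm along y, 46 mm high. The point is the centre of the part, half-way up; z is up, x and y as given.
- relay_white_mid (a point): Spare, to be left alone: power relay of the same make as the orange one but white, 25 mm along x, 32 mm along y, 42 mm high. The point is the centre of the part, half-way up; z is up, x and y as given.
- kit_blue: Fixed grey tray holding a blue board, 177 (x) by 204 (y) mm, walls 3 mm thick, 11 mm high. Origin: centre of its underside, z up. Row of 3 open pockets on its -x side (nearer the robot), centres x -47.5, y -67, 0, +67 mm; each 76 (x) by 64 (y) mm inside, floor 3 mm above the underside, walls 8 mm above the floor. The blue board (84 x 192 mm, up to 11 mm high with its components) lies on the +x side.
- kit_red: Fixed grey tray holding a red board, 177 (x) by 204 (y) mm, walls 3 mm thick, 11 mm high. Origin: centre of its underside, z up. Row of 3 open pockets on its -x side (nearer the robot), centres x -47.5, y -67, 0, +67 mm; each 76 (x) by 64 (y) mm inside, floor 3 mm above the underside, walls 8 mm above the floor. The red board (84 x 192 mm, up to 11 mm high with its components) lies on the +x side.
Not all that is in view belongs to the job. Several things look just like the part that bears cap_blue_mid: the one meant starts farthest from the robot's base.

How it is judged:
By the outcome, as a careful person would: the job done as asked, in the order asked, and still so for the second after the job is handed in, with the robot touching nothing.
It also fails if it takes over 109 s, if anything falls off the work surface, if the arm or the gripper's body presses on something with over 40 N, if the wrist force passes 120 N, or if a joint passes its speed limit or range.

ROBOT

A 6-joint arm with a two-finger parallel gripper is mounted at the origin on the work surface. World frame = base frame: x ahead of the robot, y to its left, z up, the work surface at z = 0. Lengths are in mm, angles in rad, forces in N, time in s.
With the tool pointing down it reaches from about 350 to 950 mm from the base axis. Payload 17.4 kg.
Tool frame: the origin (TCP) lies between the finger pads; the fingertips stand 14 mm ahead of it and the grasp point (between the pads) lies 5 mm behind it; z points along the fingers, y is the line along which they close (so a half turn about z gives the same grasp; the last joint's range is limited). The gripper opens to 93 mm and grips with 3 to 60 N. Pads are 15 mm wide; open, the fingers measure 128 mm over their backs; the gripper's body (75 mm by 188 mm) begins 65 mm behind the grasp point.
Start: joints at [-1.234, 0.116, 1.442, -0, 1.584, -0.038], TCP at [247.1, -628.151, 232.646] pointing down, gripper open.
Joint ranges: [-2.83, 2.83], [-0.83, 2.19], [0.07, 2.5], [-1.14, 4.28], [0.01, 3], [-2.97, 2.97]. Speed limits (rad/s): [1.89, 1.89, 2.22, 3.14, 3.14, 3.14].

INTERFACE

Orientations are given as a unit quaternion [x, y, z, w].
In Python, from station import telemetry, viewer, arm gives the robot as it stands. The module is installed in compiled form; this text tells all that it offers.
- The arm moves only by the tool arm_command, never from a script. Its arguments are lists of equal length, an entry for each row: "offset": the shift along the world's x, y, z in mm, a list of three; "spin": the turn about the world's z in rad; "hand": the closure in counts, from 0 (fully open) to 255 (shut). A call has 1 to 8 rows; each row is the pose to reach, as a shift and turn from the pose commanded when the call began; what a row does not reach only later rows make up. A row lasts 1/10 s, in which the tool goes at most 50 mm and 8.59 degrees, less where a joint would pass 70% of its speed; a pose out of reach is approached as far as the arm can. A call with a gripper value outside its range is refused whole. The fingers move at their own pace and stop on an object; the grip force is fixed at half the most. Time passes only in rows, so rows that repeat a pose let the fingers close. It gives the time, the measured TCP pose, the force, the opening and the grip force at its end, in the units of the state.
- telemetry.get_obs(): the state, without advancing time (a new reading comes with each control period).
- viewer.grab_frame(name): name is "side" or "top"; returns (picture, depth): 480x640x3 uint8, red, green, blue; 480x640 float32, mm along the optical axis (not along the pixel's ray), 0 where there is no reading.
- viewer.camera_params(name): a dict with "K" (3x3 intrinsics, pixels), "R" (3x3) and "t" (3): a world point X has camera coordinates R X + t. Camera axes: x right, y down, z forward; pixel columns grow to the right and rows downward; lengths in mm; the calibration is good to about 2 mm. A picture is of the moment at which its call begins. camera_params takes no time and is no camera call.
- arm.sign_off(): hands the job in; it is judged then, once.
The state is a dict: "time_s": time; "q": joint angles; "joint_vel": joint speeds; "joint_efforts": joint torques, N m; "tcp_pos": TCP position; "tool_rot": TCP orientation; "wrist_force": force on the tool from outside, world axes, zero at the start; "torque": the same for the moment, N m; "width": opening from 0.0 (shut) to 1.0 (fully open); "grasp_force": force on a finger pad.
Only numpy, scipy, OpenCV 4.12 (cv2) and the standard library are available. Lean on these libraries where they do the work, as an engineer would, in place of code of your own. Each camera call takes 0.05 s, during which the arm holds its last target. There are 200 camera calls.

## Working session

There is one attempt and no reset: what is moved stays moved. The work goes in short steps, Python scripts to look and compute and a tool call to move; the robot and the scene stay as the last step left them, time stands still between calls to the robot, and variables do not carry over. Pictures are saved under pics/ and viewed, at most 14 in all, crops included, and the job is handed in when it is done.

Besides the shell and the picture viewer there is one more tool, called after "Emit:" as name(argument=value, ...), one argument or row to a line, values as JSON. arm_command: Moves the arm, as the interface text tells. Its arguments: {"type":"object","properties":{"offset":{"type":"array","items":{"type":"array","items":{"type":"number"}}},"spin":{"type":"array","items":{"type":"number"}},"hand":{"type":"array","items":{"type":"number"}}},"required":["offset","spin","hand"]}

```bash
mkdir -p pics
cat > h.py <<'E'
import numpy as np, cv2
from station import telemetry, viewer, arm
def grab(n,f=None):
    p,d=viewer.grab_frame(n)
    if f: cv2.imwrite('pics/'+f,cv2.cvtColor(p,cv2.COLOR_RGB2BGR))
    return p,d
def cast(n,u,v,z):
    c=viewer.camera_params(n);K,R,t=[np.array(c[k],float) for k in 'KRt']
    r=R.T@np.linalg.solve(K,[u,v,1.]);o=-R.T@t
    return o+r*(z-o[2])/r[2]
def cloud(n,d):
    c=viewer.camera_params(n);K,R,t=[np.array(c[k],float) for k in 'KRt']
    v,u=np.mgrid[:480,:640]
    X=np.stack([(u-K[0,2])/K[0,0]*d,(v-K[1,2])/K[1,1]*d,d],-1)
    return (X-t)@R
E
python3 - <<'E'
from h import *
o=telemetry.get_obs();print({k:np.round(v,3) for k,v in o.items()})
for n in('top','side'):
    p,d=grab(n,n+'1.png');np.savez(n+'1.npz',p=p,d=d);c=viewer.camera_params(n);print(n,-np.array(c['R']).T@c['t'],(d==0).mean())
E
```

```text
{'time_s': np.float64(0.0), 'q': array([-1.234,  0.116,  1.442,  0.   ,  1.584, -0.038]), 'joint_vel': array([ 0.001, -0.002, -0.   , -0.001, -0.   , -0.001]), 'joint_efforts': array([ 0.0000e+00, -7.2126e+01, -6.2261e+01,  7.8000e-02,  2.4000e-02,
       -0.0000e+00]), 'tcp_pos': array([ 247.042, -627.962,  231.942]), 'tool_rot': array([ 0.982,  0.186, -0.   , -0.001]), 'wrist_force': array([ 0.441, -0.303,  0.554]), 'torque': array([-0.013,  0.035,  0.   ]), 'grasp_force': np.float64(0.0), 'width': np.float64(1.0)}
top [370.50785988 -20.12793233 966.7245665 ] 0.0038736979166666668
side [221.13038894 646.3517998  669.6847741 ] 0.004091796875
```

View pics/top1.png

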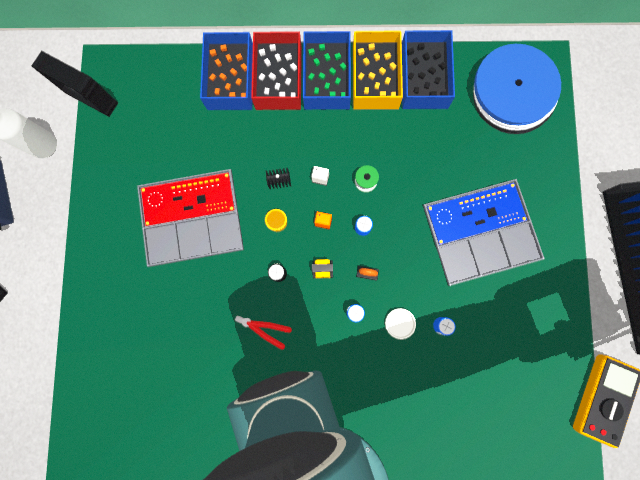

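View pics/side1.png

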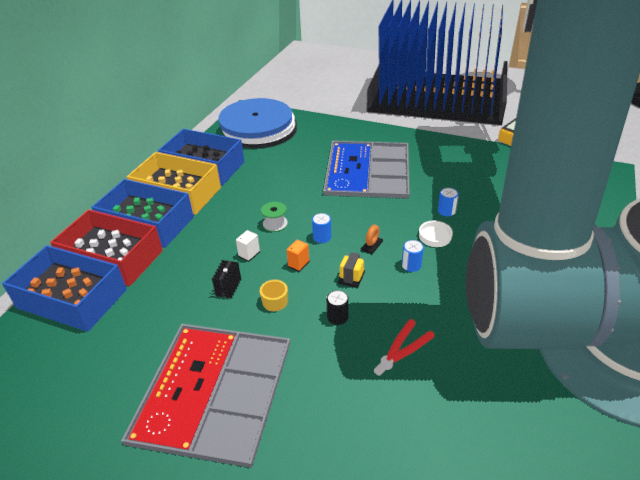

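The top view shows red tray (190,218) and blue tray (484,232). The stock is heat sink (278,178), white relay (320,175), orange relay (324,220), black cap (276,272), transformer (322,268) and choke (368,272). The blue cans are at top pixels (364,225), (356,313) and (446,326). (364,225) is highest in the picture, so it looks farthest from the base; I'll check that by measurement and an enlarged crop.

Run:
```python
from h import *
a=np.load('top1.npz');p,d=a['p'],a['d'];X=cloud('top',d)
print('mat z',np.median(X[300:310,480:560,2]), 'base px ref',cast('top',320,240,0))
m=((X[...,2]>28)&(X[...,2]<60)).astype('uint8');m[:,:225]=0;m[:160]=0;m[345:]=0;m[:,470:]=0
n,l,s,c=cv2.connectedComponentsWithStats(m)
for i in range(1,n):
    if s[i,4]<30: continue
    k=l==i;zt=np.percentile(X[k][:,2],90);kt=k&(X[...,2]>zt-4)
    (x,y),(w,h),an=cv2.minAreaRect(X[kt][:,:2].astype('float32'))
    print(np.round(c[i]),'z',zt.round(1),'ctr',round(x),round(y),'r',round(np.hypot(x,y)),'size',round(w),round(h),'ang',round(an),p[k].mean(0).round())
hsv=cv2.cvtColor(p,cv2.COLOR_RGB2HSV)
for nm,(u0,u1,v0,v1) in dict(red=(125,255,160,275),blue=(415,555,170,295)).items():
    k=np.zeros(d.shape,bool);k[v0:v1,u0:u1]=1
    green=(hsv[...,0]>60)&(hsv[...,0]<90)&(hsv[...,1]>90)
    mm=(k&~green).astype('uint8');mm=cv2.morphologyEx(mm,cv2.MORPH_OPEN,np.ones((5,5)))
    n,l,s,c=cv2.connectedComponentsWithStats(mm);i=1+s[1:,4].argmax()
    v,u=np.nonzero(l==i)
    P=np.array([cast('top',a,b,11)[:2] for a,b in zip(u,v)],'float32')
    (x,y),(w,h),an=cv2.minAreaRect(P);print(nm,round(x,1),round(y,1),w,h,an)
    cv=cv2.boxPoints(((x,y),(w,h),an));print(cv.round())
cv2.imwrite('pics/crop1.png',cv2.cvtColor(cv2.resize(p[160:340,235:475],None,fx=3.3,fy=3.3,interpolation=cv2.INTER_CUBIC),cv2.COLOR_RGB2BGR))
```

```text
mat z 1.8253707457539234 base px ref [507.57022737   4.25736179   0.        ]
[367. 176.] z 40.4 ctr 637 -94 r 644 size 46 48 ang 89 [ 74. 197.  94.]
[277. 176.] z 45.6 ctr 636 93 r 643 size 31 46 ang 7 [54. 61. 60.]
[320. 174.] z 46.0 ctr 643 4 r 643 size 32 25 ang 76 [250. 250. 248.]
[276. 219.] z 34.3 ctr 547 96 r 555 size 43 44 ang 1 [247. 198.  15.]
[323. 219.] z 46.1 ctr 546 -2 r 546 size 32 25 ang 78 [252. 186.   4.]
[364. 224.] z 49.0 ctr 535 -86 r 542 size 32 33 ang 27 [198. 224. 251.]
[322. 267.] z 45.2 ctr 446 -1 r 446 size 30 40 ang 0 [189. 182.  69.]
[276. 272.] z 49.2 ctr 436 91 r 445 size 32 32 ang 0 [205. 206. 206.]
[368. 271.] z 47.0 ctr 439 -93 r 448 size 27 10 ang 69 [229. 125.  40.]
[355. 312.] z 49.0 ctr 357 -69 r 363 size 33 32 ang 0 [217. 236. 251.]
[445. 326.] z 48.7 ctr 332 -245 r 412 size 33 33 ang 44 [147. 167. 202.]Traceback (most recent call last):
  File "<stdin>", line 18, in <module>
  File "h.py", line 8, in cast
    c=viewer.camera_params(n);K,R,t=[np.array(c[k],float) for k in 'KRt']
ValueError: time passes only in moves, steps and waits
```

```bash
sed -i 's/^def cast/import functools\n@functools.lru_cache\ndef cp(n):\n    c=viewer.camera_params(n);return [np.array(c[k],float) for k in "KRt"]\ndef cast/; s/c=viewer.camera_params(n);K,R,t=\[.*\]$/K,R,t=cp(n)/; s/c=viewer.camera_params(n);K,R,t=\[[^]]*for k in .KRt.\]/K,R,t=cp(n)/' h.py
python3 - <<'E'
from h import *
S=np.load('side1.npz');ps,ds=S['p'],S['d'];Y=cloud('side',ds);a=np.load('top1.npz');p,d=a['p'],a['d'];X=cloud('top',d)
def tops(X,rng,r=45):
    out=[]
    for nm,(x,y) in rng.items():
        k=(np.hypot(X[...,0]-x,X[...,1]-y)<r)&(X[...,2]>25)&(X[...,2]<60);q=X[k];zt=np.percentile(q[:,2],95);t=q[q[:,2]>zt-4][:,:2].astype('float32')
        c,w,an=cv2.minAreaRect(t);print(nm,np.round(c,1),np.round(w),round(an),'z',round(zt,1),len(t))
R=dict(trafo=(446,-1),blue=(535,-86),orange=(546,-2),black=(436,91),heat=(636,93))
print('top');tops(X,R);print('side');tops(Y,R)
print('mat z side',np.median(Y[440:460,420:480,2]))
for tag,pp,nm0 in(('top',p,dict(red=(125,255,160,275),blue=(415,555,170,295))),('side',ps,dict(red=(110,300,315,470),blue=(315,415,135,205)))):
  hsv=cv2.cvtColor(pp,cv2.COLOR_RGB2HSV)
  for nm,(u0,u1,v0,v1) in nm0.items():
    k=np.zeros(d.shape,bool);k[v0:v1,u0:u1]=1
    green=(hsv[...,0]>55)&(hsv[...,0]<95)&(hsv[...,1]>90)
    mm=(k&~green).astype('uint8');mm=cv2.morphologyEx(mm,cv2.MORPH_OPEN,np.ones((5,5)))
    n,l,s,c=cv2.connectedComponentsWithStats(mm);i=1+s[1:,4].argmax()
    v,u=np.nonzero(l==i)
    P=np.array([cast(tag,a,b,8)[:2] for a,b in zip(u,v)],'float32')
    (x,y),(w,h),an=cv2.minAreaRect(P);print(tag,nm,round(x,1),round(y,1),round(w),round(h),round(an,1))
cv2.imwrite('pics/crop1.png',cv2.cvtColor(cv2.resize(p[160:340,235:475],None,fx=3.3,fy=3.3,interpolation=cv2.INTER_CUBIC),cv2.COLOR_RGB2BGR))
E
```

```text
top
trafo [445.5  -1.1] [30. 40.] 0 z 45.8 166
blue [535.2 -85.8] [32. 32.] 27 z 49.7 176
orange [546.2  -2.3] [32. 25.] 78 z 46.6 151
black [436.  91.] [32. 32.] 0 z 49.8 177
heat [636.3  92.8] [31. 46.] 8 z 46.1 125
side
trafo [445.3   1.3] [43. 30.] 87 z 43.1 192
blue [533.9 -83.1] [33. 34.] 17 z 46.5 179
orange [545.5  -0.8] [34. 26.] 81 z 43.7 183
black [436.8  93.5] [33. 34.] 20 z 46.9 279
heat [636.2  94.5] [31. 49.] 8 z 43.1 286
mat z side 0.2705172300513003
top red 556.2 283.5 180 207 10.3
top blue 525.5 -336.7 180 208 15.7
side red 555.4 283.7 182 211 10.4
side blue 524.7 -333.7 179 222 15.8
```

View pics/crop1.png

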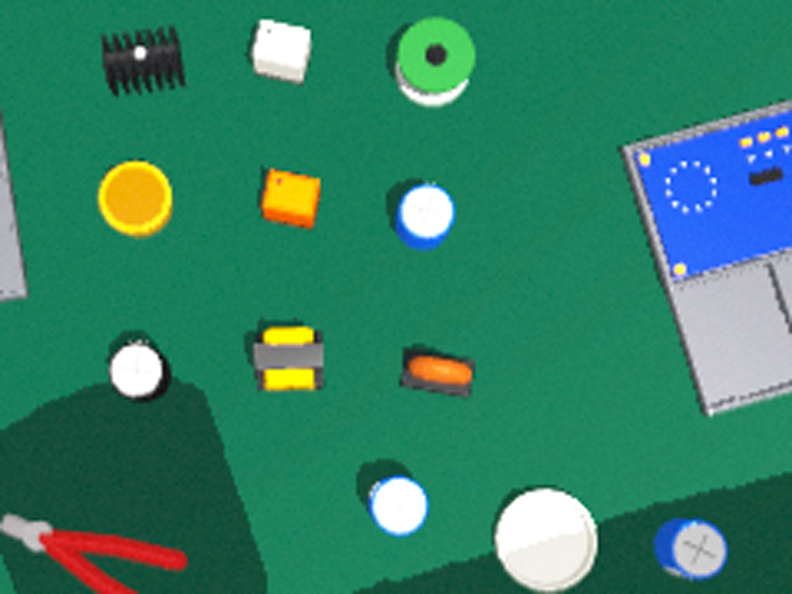

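The crop shows upright blue cans at crop (426,213), (398,505) and (692,550), which are top pixels (364,225), (356,313) and (446,326), at 542, 363 and 412 mm from the base. (364,225) is the farthest, so it is cap_blue. Starting with the transformer.

Emit:
arm_command(
  offset=[
    [12, 39, 0],
    [25, 78, 0],
    [37, 118, 0],
    [50, 157, 0],
    [62, 196, 0],
    [75, 236, 0],
    [87, 275, 0],
    [99, 314, 0],
  ],
  spin=[0.075, 0.15, 0.225, 0.3, 0.375, 0.45, 0.525, 0.6],
  hand=[0, 0, 0, 0, 0, 0, 0, 0],
)

```text
time_s: 0.9
tcp_pos: [346.1, -312.5, 232.4]
tool_rot: [0.883, 0.47, 0.0, -0.0]
wrist_force: [-0.0, -0.4, 0.3]
width: 0.999
grasp_force: 0.0
```

Emit:
arm_command(
  offset=[
    [14, 45, -10],
    [28, 90, -30],
    [43, 135, -50],
    [57, 180, -70],
    [71, 225, -80],
    [85, 270, -90],
    [99, 314, -95],
    [99, 314, -100],
  ],
  spin=[0.08, 0.16, 0.24, 0.32, 0.4, 0.48, 0.55, 0.597],
  hand=[0, 0, 0, 0, 0, 0, 0, 0],
)

```text
time_s: 1.7
tcp_pos: [445.6, 4.3, 132.0]
tool_rot: [0.704, 0.71, 0.0, -0.001]
wrist_force: [-0.5, -1.0, -0.5]
width: 0.998
grasp_force: 0.0
```

Emit:
arm_command(
  offset=[
    [0, 0, -30],
    [0, 0, -60],
    [0, 0, -85],
    [0, 0, -100],
    [0, 0, -109],
    [0, 0, -109],
    [0, 0, -109],
    [0, 0, -109],
  ],
  spin=[0, 0, 0, 0, 0, 0, 0, 0],
  hand=[0, 0, 0, 0, 0, 0, 120, 200],
)

```text
time_s: 2.5
tcp_pos: [445.7, -0.2, 24.8]
tool_rot: [0.707, 0.707, 0.001, 0.001]
wrist_force: [0.2, 0.8, -0.2]
width: 0.875
grasp_force: 0.0
```

Emit:
arm_command(
  offset=[
    [0, 0, 0],
    [0, 0, 0],
    [0, 0, 0],
    [0, 0, 0],
    [0, 0, 0],
  ],
  spin=[0, 0, 0, 0, 0],
  hand=[255, 255, 255, 255, 255],
)

```text
time_s: 3.0
tcp_pos: [445.1, -0.1, 23.7]
tool_rot: [0.707, 0.707, 0.0, 0.0]
wrist_force: [0.3, -0.7, 0.1]
width: 0.442
grasp_force: 0.0
```

Emit:
arm_command(
  offset=[
    [0, 0, 0],
    [0, 0, 0],
    [0, 0, 0],
    [0, 0, 0],
    [0, 0, 20],
    [0, 0, 50],
    [0, 0, 90],
    [0, 0, 90],
  ],
  spin=[0, 0, 0, 0, 0, 0, 0, 0],
  hand=[255, 255, 255, 255, 255, 255, 255, 255],
)

```text
time_s: 3.8
tcp_pos: [447.0, -0.2, 118.6]
tool_rot: [0.707, 0.707, 0.002, 0.002]
wrist_force: [-0.1, -0.3, -1.4]
width: 0.384
grasp_force: 29.8
```

Emit:
arm_command(
  offset=[
    [6, -46, 0],
    [12, -92, 0],
    [18, -138, 0],
    [24, -184, 0],
    [30, -230, 0],
    [36, -276, 0],
    [42, -322, 0],
    [47, -364, 0],
  ],
  spin=[0.034, 0.068, 0.1, 0.136, 0.17, 0.204, 0.238, 0.274],
  hand=[255, 255, 255, 255, 255, 255, 255, 255],
)

```text
time_s: 4.6
tcp_pos: [491.7, -366.3, 112.5]
tool_rot: [0.603, 0.798, 0.0, -0.0]
wrist_force: [-0.1, 0.0, -0.9]
width: 0.383
grasp_force: 29.9
```

Emit:
arm_command(
  offset=[
    [3, -28, 0],
    [5, -48, 0],
    [5, -48, -30],
    [5, -48, -60],
    [5, -48, -75],
    [5, -48, -80],
    [5, -48, -80],
    [5, -48, -80],
  ],
  spin=[0, 0, 0, 0, 0, 0, 0, 0],
  hand=[255, 255, 255, 255, 255, 255, 255, 255],
)

```text
time_s: 5.4
tcp_pos: [497.6, -412.5, 35.0]
tool_rot: [0.603, 0.797, -0.0, 0.001]
wrist_force: [-0.4, -0.2, -0.4]
width: 0.388
grasp_force: 29.8
```

Run:
```python
from h import *
p,d=grab('top');q,_=grab('side');f=lambda a:cv2.resize(a,(400,400),interpolation=cv2.INTER_CUBIC)
cv2.imwrite('pics/pl1.png',cv2.cvtColor(np.hstack([f(p[160:310,410:560]),f(q[100:250,290:440])]),cv2.COLOR_RGB2BGR))
```

```text
(no output)
```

View pics/pl1.png

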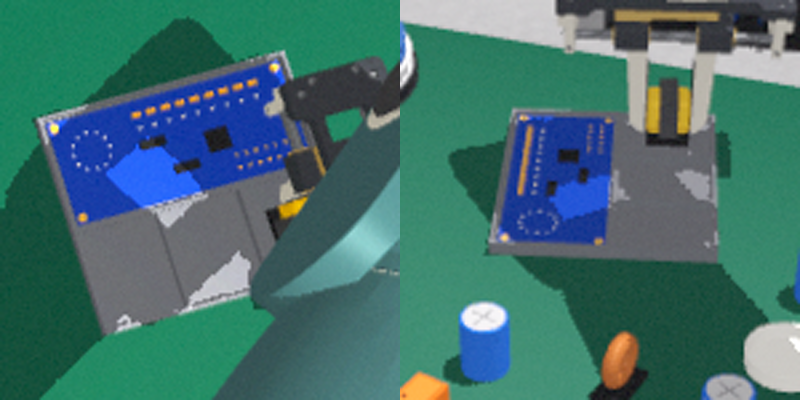

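Side view half: the transformer (px ~668,110) is held upright above the far pocket, midway between wall and board. Lowering it.

Emit:
arm_command(
  offset=[
    [0, 0, -4],
    [0, 0, -6],
    [0, 0, -7],
    [0, 0, -7.5],
    [0, 0, -7.5],
  ],
  spin=[0, 0, 0, 0, 0],
  hand=[255, 255, 255, 255, 255],
)

```text
time_s: 6.0
tcp_pos: [497.1, -412.1, 26.7]
tool_rot: [0.604, 0.797, -0.0, -0.0]
wrist_force: [-3.8, 2.8, 5.5]
width: 0.385
grasp_force: 29.8
```

Emit:
arm_command(
  offset=[
    [0, 0, 0],
    [0, 0, 0],
    [0, 0, 0],
    [0, 0, 10],
    [0, 0, 30],
    [0, 0, 70],
    [0, 0, 90],
    [0, 0, 90],
  ],
  spin=[0, 0, 0, 0, 0, 0, 0, 0],
  hand=[90, 90, 90, 90, 90, 50, 0, 0],
)

```text
time_s: 6.8
tcp_pos: [498.2, -413.1, 120.7]
tool_rot: [0.604, 0.797, -0.0, 0.003]
wrist_force: [-0.3, 0.2, -0.7]
width: 0.853
grasp_force: 0.0
```

Emit:
arm_command(
  offset=[
    [5, 45, 0],
    [10, 90, 0],
    [15, 135, 0],
    [20, 180, 0],
    [25, 225, 0],
    [30, 270, 0],
    [35, 305, 0],
    [37, 328, 0],
  ],
  spin=[0, 0, 0, 0, 0, 0, 0, 0],
  hand=[60, 60, 60, 60, 60, 60, 60, 60],
)

```text
time_s: 7.6
tcp_pos: [533.9, -81.8, 115.7]
tool_rot: [0.603, 0.798, 0.0, -0.0]
wrist_force: [-0.9, 0.7, 0.3]
width: 0.763
grasp_force: 0.0
```

Emit:
arm_command(
  offset=[
    [0, 0, 0],
    [0, 0, -30],
    [0, 0, -60],
    [0, 0, -80],
    [0, 0, -90],
    [0, 0, -92],
    [0, 0, -92],
    [0, 0, -92],
  ],
  spin=[0, 0, 0, 0, 0, 0, 0, 0],
  hand=[60, 60, 60, 60, 60, 60, 60, 150],
)

```text
time_s: 8.4
tcp_pos: [534.7, -84.4, 25.3]
tool_rot: [0.604, 0.797, 0.0, 0.001]
wrist_force: [0.4, -0.4, -0.1]
width: 0.72
grasp_force: 0.0
```

Emit:
arm_command(
  offset=[
    [0, 0, 0],
    [0, 0, 0],
    [0, 0, 0],
    [0, 0, 0],
    [0, 0, 0],
    [0, 0, 0],
    [0, 0, 0],
    [0, 0, 0],
  ],
  spin=[0, 0, 0, 0, 0, 0, 0, 0],
  hand=[255, 255, 255, 255, 255, 255, 255, 255],
)

```text
time_s: 9.2
tcp_pos: [534.2, -84.1, 24.3]
tool_rot: [0.603, 0.797, 0.0, 0.0]
wrist_force: [-1.3, 1.0, 4.1]
width: 0.368
grasp_force: 30.0
```

Emit:
arm_command(
  offset=[
    [0, 0, 20],
    [0, 0, 50],
    [-5, -15, 85],
    [-15, -60, 90],
    [-25, -105, 90],
    [-35, -150, 90],
    [-45, -195, 90],
    [-52, -240, 90],
  ],
  spin=[0, 0, 0, 0, 0, 0, 0, 0],
  hand=[255, 255, 255, 255, 255, 255, 255, 255],
)

```text
time_s: 10.0
tcp_pos: [481.1, -325.9, 114.0]
tool_rot: [0.604, 0.797, -0.0, -0.0]
wrist_force: [0.6, 0.6, -0.4]
width: 0.37
grasp_force: 30.0
```

Emit:
arm_command(
  offset=[
    [-3, -24, 0],
    [-3, -24, 0],
    [-3, -24, -40],
    [-3, -24, -65],
    [-3, -24, -78],
    [-3, -24, -83],
    [-3, -24, -86],
    [-3, -24, -86],
  ],
  spin=[0, 0, 0, 0, 0, 0, 0, 0],
  hand=[255, 255, 255, 255, 255, 255, 255, 255],
)

```text
time_s: 10.8
tcp_pos: [479.5, -348.3, 29.0]
tool_rot: [0.603, 0.797, -0.0, 0.001]
wrist_force: [-0.4, -0.1, -0.9]
width: 0.372
grasp_force: 30.0
```

Emit:
arm_command(
  offset=[
    [0, 0, -0.5],
    [0, 0, -1],
    [0, 0, -1],
    [0, 0, -1],
  ],
  spin=[0, 0, 0, 0],
  hand=[255, 255, 255, 255],
)

```text
time_s: 11.2
tcp_pos: [479.2, -348.2, 27.4]
tool_rot: [0.604, 0.797, 0.0, 0.0]
wrist_force: [-0.5, -0.6, -1.4]
width: 0.371
grasp_force: 30.0
```

Emit:
arm_command(
  offset=[
    [0, 0, -0.5],
    [0, 0, -0.5],
    [0, 0, -0.5],
    [0, 0, -0.5],
  ],
  spin=[0, 0, 0, 0],
  hand=[255, 255, 255, 255],
)

```text
time_s: 11.6
tcp_pos: [479.2, -348.2, 27.3]
tool_rot: [0.604, 0.797, -0.0, 0.0]
wrist_force: [-2.5, 2.4, 5.6]
width: 0.373
grasp_force: 30.0
```

Emit:
arm_command(
  offset=[
    [0, 0, 0],
    [0, 0, 0],
    [0, 0, 0],
    [0, 0, 10],
    [0, 0, 30],
    [0, 0, 70],
    [0, 0, 90],
    [0, 0, 90],
  ],
  spin=[0, 0, 0, 0, 0, 0, 0, 0],
  hand=[90, 90, 90, 90, 90, 60, 60, 60],
)

```text
time_s: 12.4
tcp_pos: [480.2, -349.0, 120.8]
tool_rot: [0.603, 0.797, -0.0, 0.003]
wrist_force: [0.4, -0.8, -0.9]
width: 0.763
grasp_force: 0.0
```

Emit:
arm_command(
  offset=[
    [9, 46, 0],
    [18, 92, 0],
    [27, 138, 0],
    [36, 184, 0],
    [45, 230, 0],
    [54, 276, 0],
    [61, 320, 0],
    [67, 347, 0],
  ],
  spin=[-0.06, -0.12, -0.18, -0.24, -0.3, -0.36, -0.41, -0.454],
  hand=[60, 60, 60, 60, 60, 60, 60, 60],
)

```text
time_s: 13.2
tcp_pos: [545.8, 1.6, 116.0]
tool_rot: [0.768, 0.641, -0.0, -0.0]
wrist_force: [0.3, -0.5, 0.0]
width: 0.766
grasp_force: 0.0
```

Emit:
arm_command(
  offset=[
    [0, 0, 0],
    [0, 0, -30],
    [0, 0, -60],
    [0, 0, -80],
    [0, 0, -90],
    [0, 0, -92.5],
    [0, 0, -92.5],
    [0, 0, -92.5],
  ],
  spin=[0, 0, 0, 0, 0, 0, 0, 0],
  hand=[60, 60, 60, 60, 60, 60, 60, 150],
)

```text
time_s: 14.0
tcp_pos: [546.7, -1.3, 25.3]
tool_rot: [0.767, 0.641, 0.001, 0.0]
wrist_force: [0.6, -0.4, 0.7]
width: 0.722
grasp_force: 0.0
```

Emit:
arm_command(
  offset=[
    [0, 0, 0],
    [0, 0, 0],
    [0, 0, 0],
    [0, 0, 0],
    [0, 0, 0],
    [0, 0, 0],
    [0, 0, 0],
    [0, 0, 0],
  ],
  spin=[0, 0, 0, 0, 0, 0, 0, 0],
  hand=[255, 255, 255, 255, 255, 255, 255, 255],
)

```text
time_s: 14.8
tcp_pos: [546.1, -1.1, 24.2]
tool_rot: [0.767, 0.641, -0.0, -0.0]
wrist_force: [-0.1, 0.1, 1.8]
width: 0.268
grasp_force: 29.9
```

Emit:
arm_command(
  offset=[
    [0, 0, 20],
    [0, 0, 50],
    [-5, -15, 85],
    [-18, -60, 90],
    [-31, -105, 90],
    [-45, -150, 90],
    [-58, -195, 90],
    [-71, -240, 90],
  ],
  spin=[0, 0, 0.06, 0.14, 0.22, 0.3, 0.38, 0.454],
  hand=[255, 255, 255, 255, 255, 255, 255, 255],
)

```text
time_s: 15.6
tcp_pos: [474.2, -242.8, 114.3]
tool_rot: [0.602, 0.798, 0.0, 0.0]
wrist_force: [0.9, 0.4, -0.0]
width: 0.265
grasp_force: 29.9
```

Emit:
arm_command(
  offset=[
    [-14, -42, 0],
    [-14, -42, 0],
    [-14, -42, -40],
    [-14, -42, -65],
    [-14, -42, -78],
    [-14, -42, -83],
    [-14, -42, -86],
    [-14, -42, -86],
  ],
  spin=[0, 0, 0, 0, 0, 0, 0, 0],
  hand=[255, 255, 255, 255, 255, 255, 255, 255],
)

```text
time_s: 16.4
tcp_pos: [461.6, -283.2, 28.9]
tool_rot: [0.603, 0.797, 0.0, 0.001]
wrist_force: [0.7, 0.1, -0.1]
width: 0.268
grasp_force: 29.9
```

Emit:
arm_command(
  offset=[
    [0, 0, -0.5],
    [0, 0, -1],
    [0, 0, -1.5],
    [0, 0, -1.5],
    [0, 0, -1.5],
  ],
  spin=[0, 0, 0, 0, 0],
  hand=[255, 255, 255, 255, 255],
)

```text
time_s: 16.9
tcp_pos: [461.3, -283.3, 27.2]
tool_rot: [0.604, 0.797, 0.0, 0.0]
wrist_force: [-0.6, 1.8, 5.9]
width: 0.267
grasp_force: 29.9
```

Emit:
arm_command(
  offset=[
    [0, 0, 0],
    [0, 0, 0],
    [0, 0, 0],
    [0, 0, 10],
    [0, 0, 30],
    [0, 0, 70],
    [0, 0, 90],
    [0, 0, 90],
  ],
  spin=[0, 0, 0, 0, 0, 0, 0, 0],
  hand=[100, 100, 100, 100, 100, 60, 60, 60],
)

```text
time_s: 17.7
tcp_pos: [462.2, -283.9, 120.6]
tool_rot: [0.604, 0.797, 0.0, 0.003]
wrist_force: [0.5, 0.1, -0.4]
width: 0.76
grasp_force: 0.0
```

Emit:
arm_command(
  offset=[
    [-3, 48, 0],
    [-6, 96, 0],
    [-9, 144, 0],
    [-12, 192, 0],
    [-15, 240, 0],
    [-18, 288, 0],
    [-21, 336, 0],
    [-24.5, 375, 0],
  ],
  spin=[-0.01, -0.02, -0.03, -0.04, -0.05, -0.06, -0.08, -0.093],
  hand=[60, 60, 60, 60, 60, 60, 60, 60],
)

```text
time_s: 18.5
tcp_pos: [435.7, 94.1, 116.1]
tool_rot: [0.64, 0.768, -0.0, -0.0]
wrist_force: [1.0, -0.0, -0.4]
width: 0.764
grasp_force: 0.0
```

Emit:
arm_command(
  offset=[
    [0, 0, 0],
    [0, 0, -30],
    [0, 0, -60],
    [0, 0, -80],
    [0, 0, -90],
    [0, 0, -92.5],
    [0, 0, -92.5],
    [0, 0, -92.5],
  ],
  spin=[0, 0, 0, 0, 0, 0, 0, 0],
  hand=[60, 60, 60, 60, 60, 60, 60, 150],
)

```text
time_s: 19.3
tcp_pos: [437.2, 91.8, 25.2]
tool_rot: [0.64, 0.768, 0.0, 0.0]
wrist_force: [-0.2, -0.0, -0.4]
width: 0.718
grasp_force: 0.0
```

Emit:
arm_command(
  offset=[
    [0, 0, 0],
    [0, 0, 0],
    [0, 0, 0],
    [0, 0, 0],
    [0, 0, 0],
    [0, 0, 0],
    [0, 0, 0],
    [0, 0, 0],
  ],
  spin=[0, 0, 0, 0, 0, 0, 0, 0],
  hand=[255, 255, 255, 255, 255, 255, 255, 255],
)

```text
time_s: 20.1
tcp_pos: [436.7, 91.9, 24.3]
tool_rot: [0.64, 0.768, 0.0, 0.0]
wrist_force: [-0.2, 0.1, 3.1]
width: 0.373
grasp_force: 30.0
```

Emit:
arm_command(
  offset=[
    [0, 0, 20],
    [0, 0, 50],
    [5, 15, 85],
    [15, 60, 90],
    [26, 105, 90],
    [37, 150, 90],
    [48, 195, 90],
    [58, 240, 90],
  ],
  spin=[0, 0, 0, 0, 0, 0, 0, 0],
  hand=[255, 255, 255, 255, 255, 255, 255, 255],
)

```text
time_s: 20.9
tcp_pos: [494.7, 333.9, 113.7]
tool_rot: [0.64, 0.769, -0.0, 0.0]
wrist_force: [-0.5, -0.9, -0.3]
width: 0.378
grasp_force: 30.0
```

Emit:
arm_command(
  offset=[
    [2.4, 9, 0],
    [2.4, 9, -10],
    [2.4, 9, -40],
    [2.4, 9, -65],
    [2.4, 9, -78],
    [2.4, 9, -83],
    [2.4, 9, -86],
    [2.4, 9, -86],
  ],
  spin=[0, 0, 0, 0, 0, 0, 0, 0],
  hand=[255, 255, 255, 255, 255, 255, 255, 255],
)

```text
time_s: 21.7
tcp_pos: [497.3, 340.7, 28.8]
tool_rot: [0.64, 0.768, 0.0, 0.0]
wrist_force: [-0.4, -0.4, -0.7]
width: 0.371
grasp_force: 30.0
```

Emit:
arm_command(
  offset=[
    [0, 0, -0.5],
    [0, 0, -1],
    [0, 0, -1.5],
    [0, 0, -1.5],
    [0, 0, -1.5],
  ],
  spin=[0, 0, 0, 0, 0],
  hand=[255, 255, 255, 255, 255],
)

```text
time_s: 22.2
tcp_pos: [497.2, 341.0, 27.3]
tool_rot: [0.64, 0.768, 0.0, 0.0]
wrist_force: [-0.8, -0.8, 5.8]
width: 0.374
grasp_force: 30.0
```

Emit:
arm_command(
  offset=[
    [0, 0, 0],
    [0, 0, 0],
    [0, 0, 0],
    [0, 0, 10],
    [0, 0, 30],
    [0, 0, 70],
    [0, 0, 90],
    [0, 0, 90],
  ],
  spin=[0, 0, 0, 0, 0, 0, 0, 0],
  hand=[90, 90, 90, 90, 90, 60, 60, 60],
)

```text
time_s: 23.0
tcp_pos: [498.2, 341.6, 121.0]
tool_rot: [0.64, 0.768, 0.003, 0.001]
wrist_force: [-0.3, -0.1, 0.0]
width: 0.762
grasp_force: 0.0
```

Emit:
arm_command(
  offset=[
    [20, -36, 0],
    [40, -72, 0],
    [60, -108, 0],
    [80, -144, 0],
    [100, -180, 0],
    [120, -214, 0],
    [132, -235, 0],
    [139, -247, 0],
  ],
  spin=[-0.005, -0.01, -0.015, -0.02, -0.025, -0.03, -0.035, -0.041],
  hand=[60, 60, 60, 60, 60, 60, 60, 60],
)

```text
time_s: 23.8
tcp_pos: [636.4, 92.0, 115.9]
tool_rot: [0.656, 0.755, -0.0, -0.0]
wrist_force: [0.2, 0.3, -0.4]
width: 0.763
grasp_force: 0.0
```

Emit:
arm_command(
  offset=[
    [0, 0, 0],
    [0, 0, -30],
    [0, 0, -60],
    [0, 0, -80],
    [0, 0, -90],
    [0, 0, -92.5],
    [0, 0, -92.5],
    [0, 0, -92.5],
  ],
  spin=[0, 0, 0, 0, 0, 0, 0, 0],
  hand=[60, 60, 60, 60, 60, 60, 60, 150],
)

```text
time_s: 24.6
tcp_pos: [636.5, 94.2, 25.5]
tool_rot: [0.655, 0.755, 0.001, 0.001]
wrist_force: [-0.2, -0.2, 0.6]
width: 0.718
grasp_force: 0.0
```

Emit:
arm_command(
  offset=[
    [0, 0, 0],
    [0, 0, 0],
    [0, 0, 0],
    [0, 0, 0],
    [0, 0, 0],
    [0, 0, 0],
    [0, 0, 0],
    [0, 0, 0],
  ],
  spin=[0, 0, 0, 0, 0, 0, 0, 0],
  hand=[255, 255, 255, 255, 255, 255, 255, 255],
)

```text
time_s: 25.4
tcp_pos: [636.1, 93.8, 24.2]
tool_rot: [0.656, 0.755, 0.0, 0.0]
wrist_force: [0.3, -0.5, 1.5]
width: 0.323
grasp_force: 30.0
```

Emit:
arm_command(
  offset=[
    [0, 0, 20],
    [0, 0, 50],
    [-10, 14, 85],
    [-38, 54, 90],
    [-66, 94, 90],
    [-94, 134, 90],
    [-116, 166, 90],
    [-127, 181, 90],
  ],
  spin=[0, 0, 0.01, 0.02, 0.03, 0.035, 0.04, 0.041],
  hand=[255, 255, 255, 255, 255, 255, 255, 255],
)

```text
time_s: 26.2
tcp_pos: [507.1, 277.1, 114.2]
tool_rot: [0.639, 0.769, 0.0, -0.0]
wrist_force: [0.5, -0.6, -0.9]
width: 0.321
grasp_force: 30.0
```

Emit:
arm_command(
  offset=[
    [0, 0, 0],
    [0, 0, -10],
    [0, 0, -40],
    [0, 0, -65],
    [0, 0, -78],
    [0, 0, -83],
    [0, 0, -86],
    [0, 0, -86],
  ],
  spin=[0, 0, 0, 0, 0, 0, 0, 0],
  hand=[255, 255, 255, 255, 255, 255, 255, 255],
)

```text
time_s: 27.0
tcp_pos: [509.5, 274.8, 28.7]
tool_rot: [0.64, 0.768, 0.0, 0.0]
wrist_force: [-0.0, 0.2, -0.7]
width: 0.322
grasp_force: 30.0
```

Emit:
arm_command(
  offset=[
    [0, 0, -0.5],
    [0, 0, -1],
    [0, 0, -1.5],
    [0, 0, -1.5],
    [0, 0, -1.5],
  ],
  spin=[0, 0, 0, 0, 0],
  hand=[255, 255, 255, 255, 255],
)

```text
time_s: 27.5
tcp_pos: [509.2, 275.0, 27.2]
tool_rot: [0.64, 0.768, 0.0, 0.0]
wrist_force: [-1.8, 0.6, 5.7]
width: 0.323
grasp_force: 30.0
```

Emit:
arm_command(
  offset=[
    [0, 0, 0],
    [0, 0, 0],
    [0, 0, 0],
    [0, 0, 10],
    [0, 0, 30],
    [0, 0, 75],
    [0, 0, 120],
    [0, 0, 165],
  ],
  spin=[0, 0, 0, 0, 0, 0, 0, 0],
  hand=[90, 90, 90, 90, 90, 60, 60, 60],
)

```text
time_s: 28.3
tcp_pos: [508.7, 274.7, 194.2]
tool_rot: [0.64, 0.768, 0.0, 0.0]
wrist_force: [0.2, 1.0, -0.6]
width: 0.764
grasp_force: 0.0
```

Emit:
arm_command(
  offset=[
    [-5, -40, 20],
    [-10, -80, 20],
    [-15, -120, 20],
    [-20, -160, 20],
    [-25, -200, 20],
    [-30, -240, 20],
    [-30, -260, 20],
    [-30, -260, 20],
  ],
  spin=[0, 0, 0, 0, 0, 0, 0, 0],
  hand=[60, 60, 60, 60, 60, 60, 60, 60],
)

```text
time_s: 29.1
tcp_pos: [478.8, 12.9, 212.5]
tool_rot: [0.641, 0.768, 0.0, 0.001]
wrist_force: [-0.0, 0.6, 0.1]
width: 0.763
grasp_force: 0.0
```

Run:
```python
from h import *
p,d=grab('top');q,e=grab('side');f=lambda a:cv2.resize(a,(400,300),interpolation=cv2.INTER_CUBIC)
im=np.vstack([np.hstack([f(p[160:280,120:280]),f(p[170:305,400:580])]),np.hstack([f(q[300:480,100:340]),f(q[120:270,260:460])])])
cv2.imwrite('pics/end.png',cv2.cvtColor(im,cv2.COLOR_RGB2BGR))
R=dict(red=(555.8,283.6,.181),blue=(525,-335.2,.274))
for n,D in(('top',d),('side',e)):
  X=cloud(n,D)
  for t,(x,y,a) in R.items():
    c,s=np.cos(a),np.sin(a);lx=(X[...,0]-x)*c+(X[...,1]-y)*s;ly=-(X[...,0]-x)*s+(X[...,1]-y)*c
    for dy in(-67,0,67):
      k=(abs(lx+47.5)<45)&(abs(ly-dy)<33)&(X[...,2]>35)&(X[...,2]<70)
      if k.sum()>20:
        z=np.percentile(X[...,2][k],90);k&=X[...,2]>z-5
        print(n,t,dy,'dx',round(np.ptp(lx[k])),'mid',round((lx[k].max()+lx[k].min())/2+47.5,1),'ymid',round((ly[k].max()+ly[k].min())/2-dy,1),'dy',round(np.ptp(ly[k])),'z',round(z,1))
```

```text
top red 0 dx 30 mid -0.0 ymid -1.4 dy 47 z 48.2
top red 67 dx 34 mid 1.0 ymid -1.1 dy 34 z 51.7
top blue -67 dx 34 mid -0.4 ymid -0.6 dy 44 z 48.0
top blue 0 dx 34 mid -0.3 ymid -1.5 dy 34 z 52.0
top blue 67 dx 25 mid 0.3 ymid -0.9 dy 32 z 49.4
side red 0 dx 31 mid -0.5 ymid 0.8 dy 49 z 45.9
side red 67 dx 35 mid -0.4 ymid 1.3 dy 35 z 49.5
side blue -67 dx 22 mid -3.4 ymid 3.5 dy 43 z 45.7
side blue 0 dx 32 mid -0.5 ymid 2.1 dy 36 z 49.1
side blue 67 dx 23 mid 0.8 ymid 2.1 dy 39 z 46.6
```

View pics/end.png

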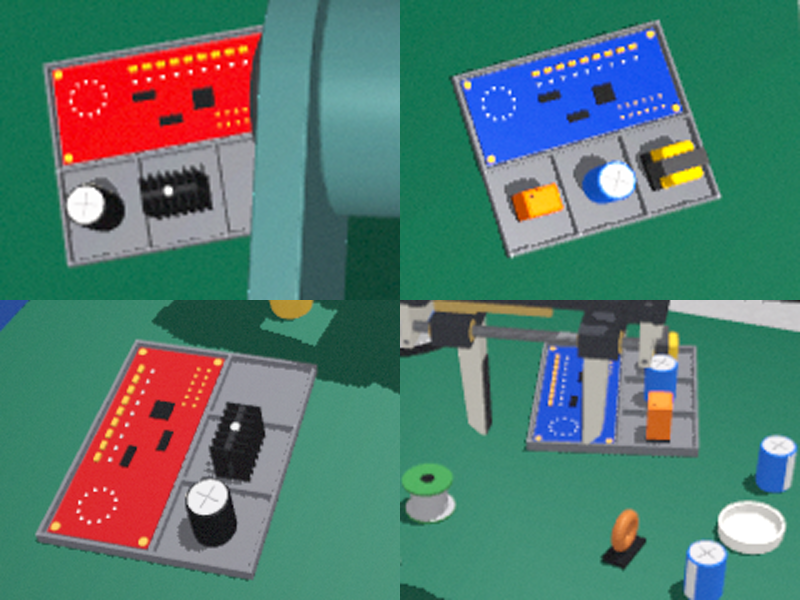

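All five parts stand upright and centred in pockets of their own. In the picture, the red tray holds the black cap (88,205) and heat sink (175,190), and the blue tray holds the relay (538,202), blue can (612,182) and transformer (672,165). The measured tops are within about 3 mm of the expected heights. The gripper is clear of everything, so I'm handing in.

```bash
python3 -c "
from station import arm
print(arm.sign_off())"
```

```text
the job is handed in; nothing more can be done
None
```

All five parts stand upright in pockets of their own in the right trays, the two spares were left alone, and the job was handed in at about 29 s; sign-off gave no verdict.

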